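Nest the sample cups in the channel

ROBOT

A 7-joint arm with a two-finger parallel gripper is mounted at the origin on the work surface. World frame = base frame: x ahead of the robot, y to its left, z up, the work surface at z = 0. Lengths are in m, angles in rad, forces in N, time in s.
With the tool pointing down it reaches from about 0.4 to 0.875 m from the base axis. Payload 19.3 kg.
Tool frame: the origin (TCP) lies at the very end of the fingers, on their centre line; the grasp point (between the pads) lies 19 mm behind it; z points along the fingers, y is the line along which they close (so a half turn about z gives the same grasp; the last joint's range is limited). The gripper opens to 85 mm and grips with 20 to 120 N. Pads are 22 mm wide; open, the fingers measure 114 mm over their backs; the gripper's body (76 mm by 85 mm) begins 54 mm behind the grasp point. The pads swing forward as they close: fully open they stand 13 mm farther back than shut.
Start: joints at [1.209, 0.521, -0.036, 1.599, 0.021, 1.021, -0.113], TCP at [0.18, -0.599, 0.231] pointing down, gripper open.
Joint ranges: [-2.91, 2.91], [-0.3, 2.13], [-1.5, 1.42], [0.17, 2.43], [-1.26, 4.41], [0.16, 1.93], [-2.52, 2.52]. Speed limits (rad/s): [1.89, 1.89, 2.39, 2.39, 3.01, 3.01, 3.01].

INTERFACE

Orientations are given as [roll, pitch, yaw] about the fixed x, y, z axes, in that order (R = Rz(yaw) Ry(pitch) Rx(roll)).
In Python, from workcell import observe, grab_frame, job_done gives the robot as it stands.
- The arm moves only by the tool move_arm, never from a script. Its argument "plan" is a list that holds one entry, the list of rows, each a list of 7 numbers: the shift along the tool's x, y, z each as a share of 0.02 m, from -1 to 1, then the turn, a rotation vector about the tool's x, y, z each as a share of 6 degrees, from -1 to 1, then the opening, from -1 (shut) to 1 (fully open). A call has exactly 10 rows; each row shifts and turns the commanded pose from where the row before left it, along the tool's axes as they then stand; what a row does not reach is not made up. A row lasts 1/10 s, in which the tool goes at most 50 mm and 8.59 degrees, less where a joint would pass 70% of its speed; a pose out of reach is approached as far as the arm can. A call with a number of a shift or a turn outside -1 to 1 is refused whole. A call with a gripper value outside its range is refused whole. The fingers move at their own pace and stop on an object; "grip_force" is the grip in N (left out, the last holds). Time passes only in rows, so rows that do not move let the fingers close, or fill a call up. It gives the time, the measured TCP pose, the force, the opening and the grip force at its end, in the units of the state.
- observe(): the state, without advancing time (a new reading comes with each control period).
- grab_frame(name): name is "side" or "top"; returns a dict with "color" (420x560x3 uint8, red, green, blue), "intrinsics" (3x3 intrinsics, pixels), "k1" (the pictures are not rectified: a ray, as slopes to the right and down, at radius r is drawn at 1 + k1 r^2 times it, then the intrinsics apply), "position" and "orientation" of the camera in the world. Camera axes: x right, y down, z forward; pixel columns grow to the right and rows downward; lengths in m; the calibration is good to about 2 mm. A picture is of the moment at which its call begins. There is no depth.
- job_done(): hands the job in; it is judged then, once.
The state is a dict: "clock": time; "qpos": joint angles; "qd": joint speeds; "joint_efforts": joint torques, N m; "position": TCP position; "tool_rot": TCP orientation; "force": force on the tool from outside, world axes, zero at the start; "moment": the same for the moment, N m; "grip_width": finger opening in m; "finger_force": force on a finger pad.
Only numpy, scipy, OpenCV 4.12 (cv2) and the standard library are available. Lean on these libraries where they do the work, as an engineer would, in place of code of your own. Each camera call takes 0.05 s, during which the arm holds its last target. There are 200 camera calls.

TASK

Put the three sample cups away as one stack lying in their steel channel: tip the standing cup over so that its mouth faces the others, then slide the cups along until each is nested fully home over the foot of the one ahead and the first cup's mouth is against the end plate. Keep the cups in the channel throughout, without lifting them out, and do not disturb the tube rack, the jar or the box beside it.

Things in the scene. Friction and masses are not known exactly. Their poses are not given: they have to be found in the camera images.
- channel: straight U-shaped steel channel fixed on the bench, 430 mm long (y axis), 80 mm wide inside (x axis); floor 4 mm thick; side walls 4 mm thick, tops 34 mm above the bench; an end plate 62 mm tall closes the +y end, the -y end is open. Origin: centre of its underside, on the bench.
- channel_stop (a point): point on the inner face of the end plate, at mid-width on the channel floor, 210 mm along +y from the channel's origin; axes as the channel's
- end_cup: white plastic tapered cup, 80 mm tall, mouth 72 mm across outside and 67 mm inside, wall 2.5 mm, solid foot: underside 28 mm across, chamfered to 42 mm at 8 mm up, then widening evenly to the mouth; inner floor 22 mm above the underside. Origin: centre of the underside; z: axis, towards the mouth. Starts lying in the channel, mouth 0 to 30 mm from the end plate
- end_cup_rim (a point): centre of the end cup's mouth, 80 mm from its origin along its axis
- middle_cup: same cup as end_cup, origin and axes alike. Starts lying behind it, mouth towards its foot. A lying cup's z axis points along the channel's +y and rises 11 degrees, its origin 19 mm above the channel floor. Fully nested, neighbouring cups' origins are 22 mm apart.
- middle_cup_rim (a point): centre of the middle cup's mouth, 80 mm from its origin along its axis
- standing_cup: same shape as end_cup, origin and axes alike. Starts standing upright, mouth up, on the channel floor near the open end.
- standing_cup_rim (a point): centre of the standing cup's mouth, 80 mm from its origin along its axis
- tube_rack: bystander: clear rack of glass tubes, 70 x 200 mm and 143 mm tall, long side along the channel, on the side of the channel away from the robot. Origin at the centre of its underside.
- amber_jar: bystander: amber glass jar, 64 mm across, 110 mm tall, beyond the channel. Origin at the centre of its underside.
- cuvette_box: bystander: low grey box with a white lid, 70 x 110 mm, 44 mm tall, on the robot's side of the channel. Origin at the centre of its underside.
Things that resemble listed ones, but are neither listed nor needed, are in the scene too. Leave any green, purple or yellow look-alike of the standing_cup alone.

How it is judged:
At the end, for the whole second after the job is handed in: Each rear cup sits fully over the foot of the one ahead (feet 18 to 28 mm apart on the axis, within 5 mm of concentric, axes within 0.1 rad); all three lie on the channel floor at rest, the end cup's mouth centre within 22 mm of the end plate (touching it, about 8 mm) (z of end_cup in the frame of middle_cup between 0.018 and 0.028 m and x of end_cup in the frame of middle_cup between -0.005 and 0.005 m and y of end_cup in the frame of middle_cup between -0.005 and 0.005 m and angle between the z axis of end_cup and the z axis of middle_cup, either way round below 0.1 rad and z of middle_cup in the frame of standing_cup between 0.018 and 0.028 m and x of middle_cup in the frame of standing_cup between -0.005 and 0.005 m and y of middle_cup in the frame of standing_cup between -0.005 and 0.005 m and angle between the z axis of middle_cup and the z axis of standing_cup, either way round below 0.1 rad and y of end_cup_rim in the frame of channel above 0.188 m and x of end_cup_rim in the frame of channel between -0.02 and 0.02 m and z of each of end_cup_rim, middle_cup_rim, standing_cup_rim in the frame of channel below 0.055 m and angle between each of end_cup, middle_cup, standing_cup's own z axis and vertical above 1.1 rad and linear speed of each of end_cup, middle_cup, standing_cup below 0.01 m/s and x of middle_cup_rim in the frame of channel between -0.02 and 0.02 m and x of standing_cup_rim in the frame of channel between -0.02 and 0.02 m).
It fails at once if a cup leaves the channel or is lifted out of it ((x of end_cup in the frame of channel above 0.05 m or x of end_cup in the frame of channel below -0.05 m or z of end_cup in the frame of channel above 0.075 m) or (x of middle_cup in the frame of channel above 0.05 m or x of middle_cup in the frame of channel below -0.05 m or z of middle_cup in the frame of channel above 0.075 m) or (x of standing_cup in the frame of channel above 0.05 m or x of standing_cup in the frame of channel below -0.05 m or z of standing_cup in the frame of channel above 0.075 m)).
It fails at once if the tube rack, the jar or the box is moved by more than 15 mm (distance of any of tube_rack, amber_jar, cuvette_box from where it was at the start of the episode above 0.015 m).
It also fails if it takes over 43 s, if anything falls off the work surface, if the arm or the gripper's body presses on something with over 40 N, if the wrist force passes 120 N, or if a joint passes its speed limit or range.

## Working session

There is one attempt and no reset: what is moved stays moved. The work goes in short steps, Python scripts to look and compute and a tool call to move; the robot and the scene stay as the last step left them, time stands still between calls to the robot, and variables do not carry over. Pictures are saved under pics/ and viewed, at most 10 in all, crops included, and the job is handed in when it is done.

Besides the shell and the picture viewer there is one more tool, called after "Call:" as name(argument=value, ...) on one line, values as JSON. move_arm: Moves the arm, as the interface text tells. Shift numbers are shares of 0.02 m and turn numbers shares of 6 degrees, none past 1 either way. Its arguments: {"type":"object","properties":{"plan":{"type":"array"},"grip_force":{"type":"number"}},"required":["plan"]}

```bash
mkdir -p pics; ls; cat > h.py <<'E'
import numpy as np, cv2
from workcell import observe, grab_frame, job_done
from scipy.spatial.transform import Rotation as R
def camR(f):
    o=np.array(f["orientation"],float)
    if o.shape==(3,3): return o
    return R.from_euler('xyz',o).as_matrix() if o.size==3 else None
def ray(f,uv):
    K=np.array(f["intrinsics"]);k=f["k1"]
    p=cv2.undistortPoints(np.array(uv,float).reshape(-1,1,2),K,np.array([k,0,0,0,0.])).reshape(-1,2)
    return (camR(f)@np.c_[p,np.ones(len(p))].T).T
def onz(f,uv,z):
    d=ray(f,uv);c=np.array(f["position"]);return c+d*((z-c[2])/d[:,2])[:,None]
def proj(f,P):
    c=(camR(f).T@(np.atleast_2d(P)-np.array(f["position"])).T).T
    s=c[:,:2]/c[:,2:];s=s*(1+f["k1"]*(s**2).sum(1))[:,None]
    K=np.array(f["intrinsics"]);return s@K[:2,:2].T+K[:2,2]
def save(f,n): cv2.imwrite("pics/"+n,f["color"][:,:,::-1])
E
python3 - <<'E'
from h import *
for n in("side","top"):
    f=grab_frame(n);save(f,n+"0.png");print(n,f["intrinsics"],f["k1"],f["position"],f["orientation"])
print(observe())
E
```

```text
pics
side [[535.35578516   0.         267.92958987]
 [  0.         535.35578516 208.65450533]
 [  0.           0.           1.        ]] -0.1409446517971893 [0.24354123 0.7035184  0.85914516] [-2.34359321e+00  1.18825640e-03 -2.71336737e+00]
top [[462.81343108   0.         276.66490931]
 [  0.         462.81343108 212.68793309]
 [  0.           0.           1.        ]] 0.04439685020659752 [ 0.4414717  -0.04082717  1.01354999] [-3.01361863  0.00856461 -1.57814082]
{'clock': 0.1, 'qpos': array([ 1.20877883,  0.52196875, -0.03630815,  1.59990822,  0.02121638,
        1.02107571, -0.11278067]), 'qd': array([-0.00036643, -0.00122278, -0.00026536, -0.00096492, -0.00072204,
        0.00143221,  0.00078867]), 'joint_efforts': array([ 3.90278568e-03, -9.28492355e+01,  1.98413171e+00, -3.70536053e+01,
        1.81984319e-02,  5.37573185e-03,  4.69502504e-05]), 'position': array([ 0.17968459, -0.5983283 ,  0.23078988]), 'tool_rot': array([-3.14062202e+00,  8.93938500e-05,  2.91816962e-01]), 'force': array([ 0.06972869,  0.24443822, -0.15681494]), 'moment': array([ 0.01188042, -0.01416378,  0.00236809]), 'finger_force': 0.0, 'grip_width': 0.08548665830956799}
```

View pics/side0.png

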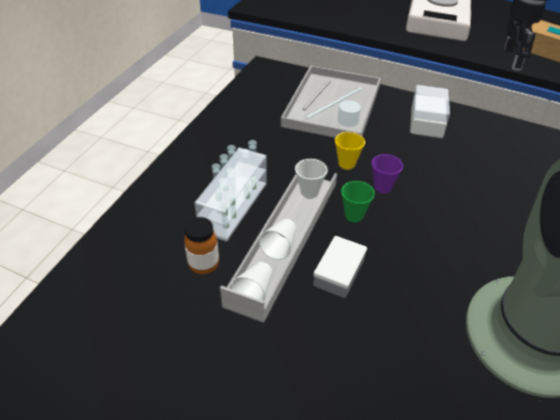

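View pics/top0.png

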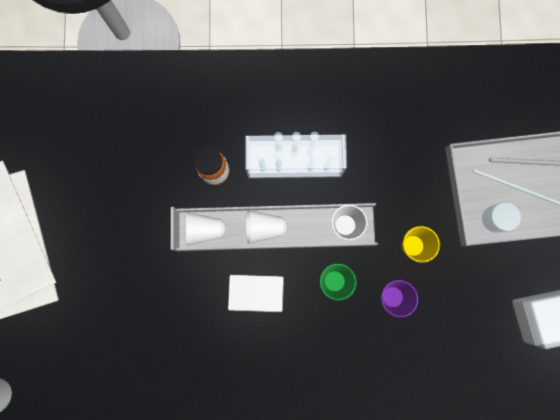

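The side view shows the end plate at (245,300), lying cups at (252,280) and (277,238), and the standing cup at (311,180). In the top view the channel spans (171..377, 204..250). The lying cups are at (205,229) and (266,226), the standing cup is at (349,222), and the coloured look-alikes are right next to it.

```bash
python3 - <<'E'
from h import *
f=grab_frame("top")
np.set_printoptions(precision=4,suppress=True)
print("corners z.034",onz(f,[(376,204),(377,245),(171,250),(180,206)],.034))
print("plate z.062",onz(f,[(171,207.5),(171,250)],.062))
print("rimc",onz(f,[(349,222)],.084),"floor",onz(f,[(345,225)],.026))
g=onz(f,[(338,282),(421,244),(400,298)],.08);print("colored",g)
print("box",onz(f,[(229,276),(283,311)],.044), "rack",onz(f,[(247,136),(346,176)],.1),"jar",onz(f,[(210,160)],.11))
hsv=cv2.cvtColor(f["color"],cv2.COLOR_RGB2HSV)
im=f["color"][195:260,160:390];cv2.imwrite("pics/crop0.png",cv2.resize(im[:,:,::-1],None,fx=3.4,fy=3.4,interpolation=cv2.INTER_CUBIC))
E
```

```text
corners z.034 [[ 0.5845 -0.2452  0.034 ]
 [ 0.4972 -0.2442  0.034 ]
 [ 0.4901  0.1903  0.034 ]
 [ 0.5837  0.1732  0.034 ]]
plate z.062 [[0.5767 0.1856 0.062 ]
 [0.4887 0.1837 0.062 ]]
rimc [[ 0.541  -0.1794  0.084 ]] floor [[ 0.5408 -0.1793  0.026 ]]
colored [[ 0.4216 -0.1547  0.08  ]
 [ 0.496  -0.3222  0.08  ]
 [ 0.3899 -0.2759  0.08  ]]
box [[ 0.4347  0.0664  0.044 ]
 [ 0.3628 -0.0449  0.044 ]] rack [[ 0.7167  0.0253  0.1   ]
 [ 0.6321 -0.1735  0.1   ]] jar [[0.665  0.0984 0.11  ]]
```

View pics/crop0.png

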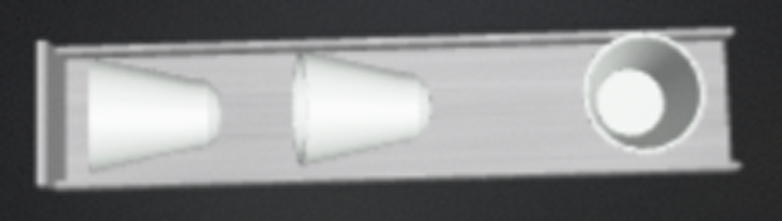

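The crop shows the end cup's mouth at col 186 and foot at 225, and the middle cup's mouth at 248 and foot at 287 (full-image columns). The standing cup is centred near (349,222). I'll turn the tool so that its x runs along the channel, with the fingers shut.

Call:
move_arm(plan=[[[0, 0, 0, 0, 0, -1, -1], [0, 0, 0, 0, 0, -1, -1], [0, 0, 0, 0, 0, -1, -1], [0, 0, 0, 0, 0, -1, -1], [0, 0, 0, 0, 0, -1, -1], [0, 0, 0, 0, 0, -1, -1], [0, 0, 0, 0, 0, -1, -1], [0, 0, 0, 0, 0, -1, -1], [0, 0, 0, 0, 0, -1, -1], [0, 0, 0, 0, 0, -1, -1]]])

```text
clock: 1.15
position: [0.1797, -0.5985, 0.2311]
tool_rot: [-3.141, -0.0, 1.343]
force: [-0.4, 0.3, -0.2]
grip_width: -0.0
finger_force: 0.0
```

Call:
move_arm(plan=[[[0, 0, 0, 0, 0, -0.8, -1], [0, 0, 0, 0, 0, -0.8, -1], [0, 0, 0, 0, 0, -0.8, -1], [0.8, 1, 0, 0, 0, 0, -1], [1, 1, 0, 0, 0, 0, -1], [1, 1, 0, 0, 0, 0, -1], [1, 1, 0, 0, 0, 0, -1], [1, 1, 0, 0, 0, 0, -1], [1, 1, 0, 0, 0, 0, -1], [1, 1, 0, 0, 0, 0, -1]]])

```text
clock: 2.15
position: [0.3177, -0.4589, 0.2312]
tool_rot: [-3.141, -0.0, 1.59]
force: [0.5, -0.7, -0.4]
grip_width: 0.0001
finger_force: 0.0
```

Call:
move_arm(plan=[[[1, 1, 0, 0, 0, 0, -1], [1, 1, 0, 0, 0, 0, -1], [1, 1, 0, 0, 0, 0, -1], [1, 1, 0, 0, 0, 0, -1], [1, 1, 0, 0, 0, 0, -1], [1, 1, 0, 0, 0, 0, -1], [1, 1, 0, 0, 0, 0, -1], [1, 1, 0, 0, 0, 0, -1], [1, 1, 0, 0, 0, 0, -1], [0.3, 1, 0, 0, 0, 0, -1]]])

```text
clock: 3.15
position: [0.5143, -0.2678, 0.2313]
tool_rot: [-3.141, -0.001, 1.592]
force: [0.8, -0.8, -0.1]
grip_width: -0.0001
finger_force: 0.0
```

```bash
python3 - <<'E'
from h import *
np.set_printoptions(precision=4,suppress=True)
f=grab_frame("top")
print("end foot, middle foot",onz(f,[(225,228),(287,226.5)],.03), "mouth low edge",onz(f,[(186,229),(248,227)],.06))
o=observe();print(o["position"],o["tool_rot"])
E
```

```text
end foot, middle foot [[ 0.5361  0.0772  0.03  ]
 [ 0.5382 -0.0552  0.03  ]] mouth low edge [[0.5318 0.1542 0.06  ]
 [0.5349 0.026  0.06  ]]
[ 0.5171 -0.267   0.2313] [ 3.14   -0.0012  1.5939]
```

Call:
move_arm(plan=[[[0.5, 0.6, 0, 0, 0, 0, -1], [0.5, 0.6, 0.5, 0, 0, 0, -1], [0, 0, 1, 0, 0, 0, -1], [0, 0, 1, 0, 0, 0, -1], [0, 0, 1, 0, 0, 0, -1], [0, 0, 1, 0, 0, 0, -1], [0, 0, 1, 0, 0, 0, -1], [0, 0, 1, 0, 0, 0, -1], [0, 0, 1, 0, 0, 0, -1], [0, 0, 0.4, 0, 0, 0, -1]]])

```text
clock: 4.2
position: [0.5362, -0.2492, 0.0716]
tool_rot: [-3.139, -0.001, 1.59]
force: [0.5, -0.4, 0.6]
grip_width: 0.0001
finger_force: 0.0
```

```bash
python3 - <<'E'
from h import *
f=grab_frame("side");save(f,"s1.png");o=observe();print(o["position"],o["tool_rot"])
E
```

```text
[ 0.53613711 -0.2491052   0.07126508] [-3.13914433e+00 -1.16266702e-03  1.59012027e+00]
```

View pics/s1.png

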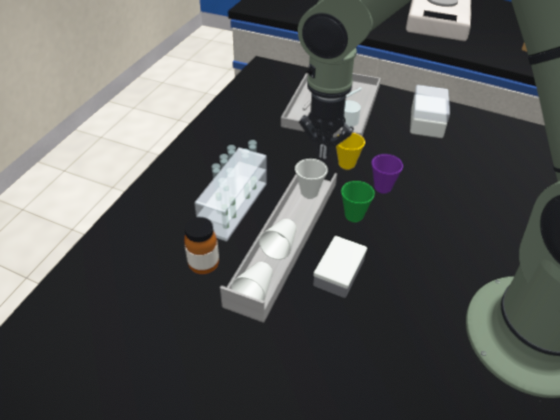

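The fingertips sit behind the standing cup (311,175), clear of the yellow cup. Next, tip it slowly.

Call:
move_arm(plan=[[[0.5, 0.25, 0, 0, 0, 0, -1], [0.4, 0, 0, 0, 0, 0, -1], [0.25, 0, 0, 0, 0, 0, -1], [0.25, 0, 0, 0, 0, 0, -1], [0.25, 0, 0, 0, 0, 0, -1], [0.25, 0, 0, 0, 0, 0, -1], [0.25, 0, 0, 0, 0, 0, -1], [0.25, 0, 0, 0, 0, 0, -1], [0.25, 0, 0, 0, 0, 0, -1], [0, 0, 0, 0, 0, 0, -1]]])

```text
clock: 5.25
position: [0.5411, -0.1956, 0.0733]
tool_rot: [-3.142, -0.0, 1.591]
force: [0.4, 0.6, 0.4]
grip_width: -0.0002
finger_force: 0.0
```

```bash
python3 - <<'E'
from h import *
a=grab_frame("side")["color"][110:330,190:390];b=grab_frame("top")["color"][190:265,150:400]
a=cv2.resize(a,None,fx=1.6,fy=1.6);b=cv2.resize(b,None,fx=3,fy=3)
w=np.zeros((a.shape[0]+b.shape[0],750,3),np.uint8);w[:a.shape[0],:a.shape[1]]=a;w[a.shape[0]:]=b
cv2.imwrite("pics/t1.png",w[:,:,::-1])
E
```

```text
(no output)
```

View pics/t1.png

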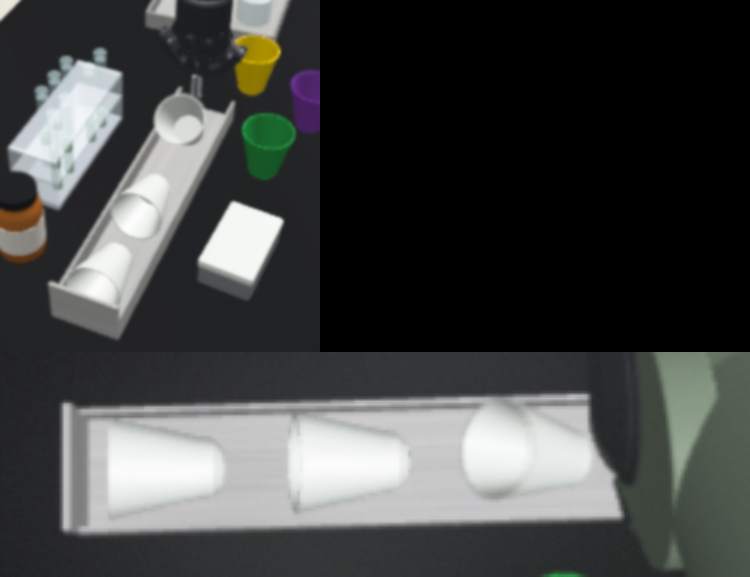

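The cup is partly tipped, with its mouth facing +y. I'll keep pushing.

Call:
move_arm(plan=[[[0.25, 0, 0, 0, 0, 0, -1], [0.25, 0, 0, 0, 0, 0, -1], [0.25, 0, 0, 0, 0, 0, -1], [0.25, 0, 0, 0, 0, 0, -1], [0.25, 0, 0, 0, 0, 0, -1], [-1, 0, 0, 0, 0, 0, -1], [-1, 0, 0, 0, 0, 0, -1], [-1, 0, 0, 0, 0, 0, -1], [-1, 0, 0, 0, 0, 0, -1], [0, 0, 0, 0, 0, 0, -1]]])

```text
clock: 6.35
position: [0.5416, -0.2542, 0.0731]
tool_rot: [-3.141, 0.001, 1.587]
force: [-0.0, -0.9, 0.2]
grip_width: -0.0003
finger_force: 0.0
```

```bash
cat > two.py <<'E'
from h import *
import sys
a=grab_frame("side")["color"][110:330,190:390];b=grab_frame("top")["color"][190:265,150:400]
a=cv2.resize(a,None,fx=1.6,fy=1.6);b=cv2.resize(b,None,fx=3,fy=3)
w=np.zeros((a.shape[0]+b.shape[0],750,3),np.uint8);w[:a.shape[0],:a.shape[1]]=a;w[a.shape[0]:]=b
cv2.imwrite("pics/"+sys.argv[1],w[:,:,::-1])
E
python3 two.py t2.png
```

```text
(no output)
```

View pics/t2.png

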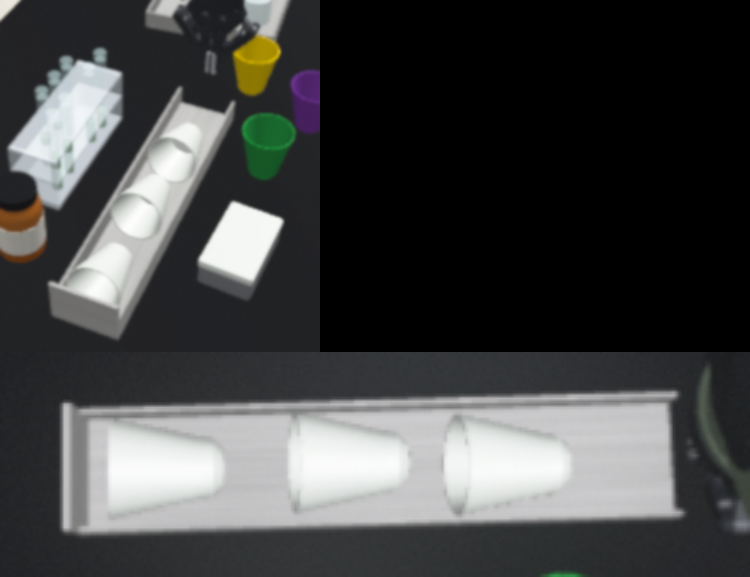

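All three cups are lying with mouths to +y. I'll step in behind the last foot, go low, and lean the tool 11° to match the foot face.

Call:
move_arm(plan=[[[0.95, 0, 0, 0, 0, 0, -1], [0.95, 0, 0, 0, 0, 0, -1], [0, 0, 0.7, 0, 0, 0, -1], [0, 0, 0.7, 0, 0, 0, -1], [0, 0, 0.7, 0, 0, 0, -1], [0, 0, 0.7, 0, 0, 0, -1], [0, 0, 0.1, 0, 0.6, 0, -1], [0, 0, 0, 0, 0.6, 0, -1], [0, 0, 0, 0, 0.6, 0, -1], [0, 0, 0, 0, 0, 0, -1]]])

```text
clock: 7.45
position: [0.5404, -0.2159, 0.0137]
tool_rot: [-3.14, -0.19, 1.585]
force: [-1.3, -0.3, 0.1]
grip_width: -0.0
finger_force: 0.0
```

Call:
move_arm(plan=[[[0.5, 0, 0.1, 0, 0, 0, -1], [0.5, 0, 0.1, 0, 0, 0, -1], [0.5, 0, 0.1, 0, 0, 0, -1], [0.4, 0, 0.08, 0, 0, 0, -1], [0.4, 0, 0.08, 0, 0, 0, -1], [0.4, 0, 0.08, 0, 0, 0, -1], [0.4, 0, 0.08, 0, 0, 0, -1], [0.4, 0, 0.08, 0, 0, 0, -1], [0.4, 0, 0.08, 0, 0, 0, -1], [0.4, 0, 0.08, 0, 0, 0, -1]]])

```text
clock: 8.45
position: [0.5396, -0.1252, 0.0145]
tool_rot: [3.142, -0.188, 1.59]
force: [0.0, -1.7, 1.0]
grip_width: -0.0
finger_force: 0.5
```

Call:
move_arm(plan=[[[0.4, 0, 0.08, 0, 0, 0, -1], [0.4, 0, 0.08, 0, 0, 0, -1], [0.4, 0, 0.08, 0, 0, 0, -1], [0.4, 0, 0.08, 0, 0, 0, -1], [0.4, 0, 0.08, 0, 0, 0, -1], [0.4, 0, 0.08, 0, 0, 0, -1], [0.4, 0, 0.08, 0, 0, 0, -1], [0.4, 0, 0.08, 0, 0, 0, -1], [0.4, 0, 0.08, 0, 0, 0, -1], [0.4, 0, 0.08, 0, 0, 0, -1]]])

```text
clock: 9.45
position: [0.538, -0.0435, 0.0138]
tool_rot: [-3.142, -0.189, 1.59]
force: [0.1, -1.5, 0.7]
grip_width: 0.0001
finger_force: 0.7
```

```bash
python3 two.py t3.png
```

```text
(no output)
```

View pics/t3.png

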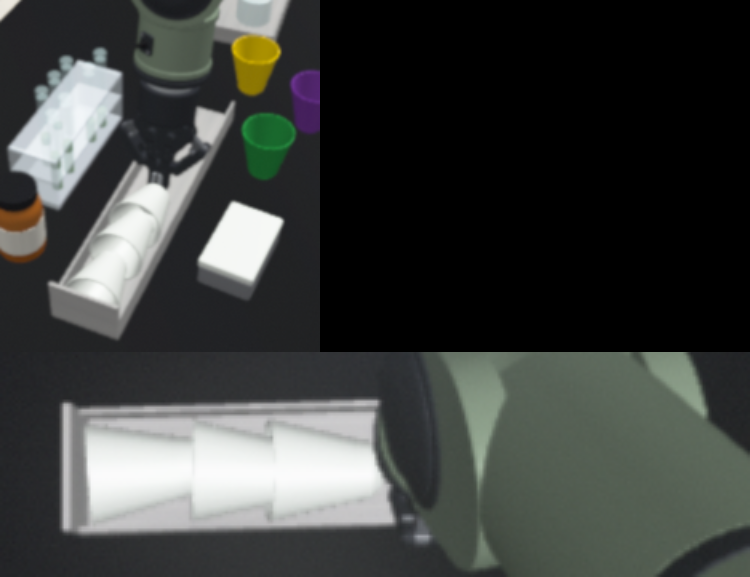

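The cups are nesting in line and the end cup is nearly at the plate. I'll continue and watch the force.

Call:
move_arm(plan=[[[0.4, 0, 0.08, 0, 0, 0, -1], [0.4, 0, 0.08, 0, 0, 0, -1], [0.4, 0, 0.08, 0, 0, 0, -1], [0.4, 0, 0.08, 0, 0, 0, -1], [0.4, 0, 0.08, 0, 0, 0, -1], [0.3, 0, 0.06, 0, 0, 0, -1], [0.3, 0, 0.06, 0, 0, 0, -1], [0.3, 0, 0.06, 0, 0, 0, -1], [0.3, 0, 0.06, 0, 0, 0, -1], [0, 0, 0, 0, 0, 0, -1]]])

```text
clock: 10.55
position: [0.5367, 0.0222, 0.0133]
tool_rot: [-3.142, -0.189, 1.591]
force: [0.3, 0.3, 0.1]
grip_width: -0.0001
finger_force: 0.0
```

Call:
move_arm(plan=[[[0.15, 0, 0.03, 0, 0, 0, -1], [0.15, 0, 0.03, 0, 0, 0, -1], [0.1, 0, 0.02, 0, 0, 0, -1], [0.1, 0, 0.02, 0, 0, 0, -1], [0.1, 0, 0.02, 0, 0, 0, -1], [0.1, 0, 0.02, 0, 0, 0, -1], [0.1, 0, 0.02, 0, 0, 0, -1], [0, 0, 0, 0, 0, 0, -1], [0, 0, 0, 0, 0, 0, -1], [0, 0, 0, 0, 0, 0, -1]]])

```text
clock: 11.55
position: [0.5365, 0.0376, 0.0131]
tool_rot: [3.142, -0.189, 1.59]
force: [0.3, 0.1, 0.1]
grip_width: -0.0
finger_force: 0.0
```

```bash
python3 two.py t4.png
```

```text
(no output)
```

View pics/t4.png

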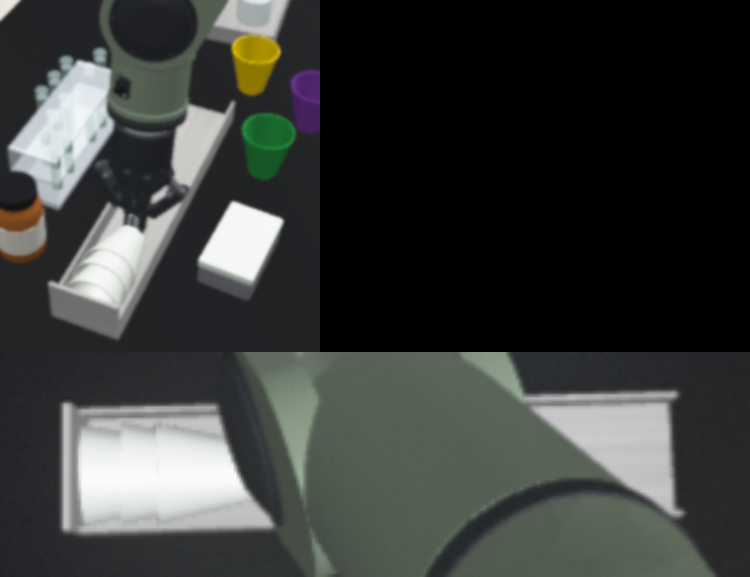

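The rims are at top-view cols 177, 190 and 202, about 25–28 mm apart, so they are nearly home. I'll press on gently until the force rises.

Call:
move_arm(plan=[[[0.1, 0, 0.02, 0, 0, 0, -1], [0.1, 0, 0.02, 0, 0, 0, -1], [0.1, 0, 0.02, 0, 0, 0, -1], [0.05, 0, 0.01, 0, 0, 0, -1], [0.05, 0, 0.01, 0, 0, 0, -1], [0, 0, 0, 0, 0, 0, -1], [0, 0, 0, 0, 0, 0, -1], [0, 0, 0, 0, 0, 0, -1], [0, 0, 0, 0, 0, 0, -1], [0, 0, 0, 0, 0, 0, -1]]])

```text
clock: 12.65
position: [0.5364, 0.0437, 0.0129]
tool_rot: [-3.141, -0.186, 1.589]
force: [0.1, -14.5, 3.9]
grip_width: 0.0004
finger_force: 6.4
```

Call:
move_arm(plan=[[[0.05, 0, 0.01, 0, 0, 0, -1], [0.05, 0, 0.01, 0, 0, 0, -1], [0, 0, 0, 0, 0, 0, -1], [0, 0, 0, 0, 0, 0, -1], [-0.2, 0, -0.04, 0, 0, 0, -1], [-0.5, 0, -0.1, 0, 0, 0, -1], [-1, 0, -0.2, 0, 0, 0, -1], [-1, 0, -0.2, 0, 0, 0, -1], [-1, 0, -0.2, 0, 0, 0, -1], [-1, 0, -0.2, 0, 0, 0, -1]]])

```text
clock: 13.65
position: [0.538, -0.0491, 0.0138]
tool_rot: [3.142, -0.189, 1.591]
force: [-0.3, 0.2, 0.3]
grip_width: -0.0003
finger_force: 0.0
```

Call:
move_arm(plan=[[[-1, 0, -0.2, 0, 0, 0, -1], [-1, 0, -0.2, 0, 0, 0, -1], [-1, 0, -1, 0, 0, 0, -1], [-0.5, 0, -1, 0, 0, 0, -1], [0, 0, -1, 0, 0, 0, -1], [0, 0, -1, 0, 0, 0, -1], [0, 0, -1, 0, 0, 0, -1], [0, 0, 0, 0, 0, 0, -1], [0, 0, 0, 0, 0, 0, -1], [0, 0, 0, 0, 0, 0, -1]]])

```text
clock: 14.65
position: [0.5394, -0.137, 0.1061]
tool_rot: [-3.141, -0.189, 1.59]
force: [-0.4, 0.7, -0.5]
grip_width: 0.0002
finger_force: 0.0
```

```bash
python3 - <<'E'
from h import *
a=grab_frame("side")["color"][200:330,210:340];f=grab_frame("top");b=f["color"][195:260,160:260]
a=cv2.resize(a,None,fx=3,fy=3,interpolation=2);b=cv2.resize(b,None,fx=4,fy=4,interpolation=2)
w=np.zeros((390,790,3),np.uint8);w[:,:390]=a;w[:260,390:]=b
cv2.imwrite("pics/t5.png",w[:,:,::-1])
E
```

```text
(no output)
```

View pics/t5.png

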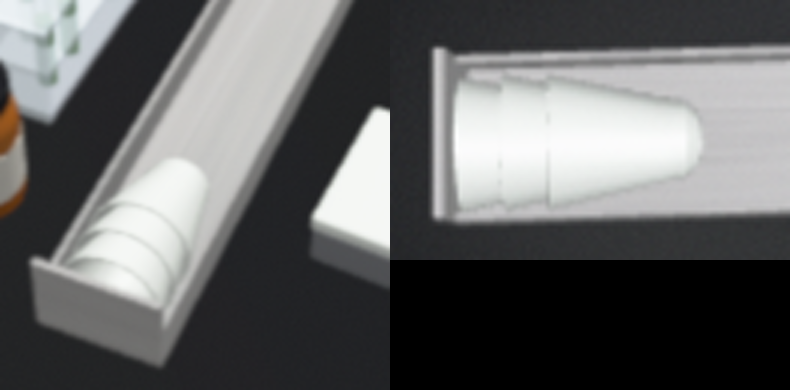

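The stack is straight and against the plate, with rims at top-view cols 176.2, 187.5 and 199.5 and the rear foot at 237.5. I'll check the spacing numerically.

```bash
python3 - <<'E'
from h import *
np.set_printoptions(precision=4,suppress=True)
f=grab_frame("top");g=f["color"][:,:,1].astype(float)
r=g[222:238,165:245].mean(0);print(np.round(r).astype(int)[5:45]);print(np.round(r).astype(int)[65:])
for u,z in((199.5,.075),(187.5,.0793),(176.2,.0836),(171,.062),(238,.037)):print(u,onz(f,[(u,229)],z)[0,1])
P=np.array([[.535,.051,.023]]);print("expected foot px",proj(f,[.535,.051-.0027,.0367]))
E
```

```text
[ 98 190 193 162 133 156 235 246 246 246 246 246 246 246 246 245 245 243
 246 246 246 246 246 246 246 246 246 246 245 238 246 246 246 246 246 246
 246 246 246 246]
[241 240 240 239 229 223 218 206 196 194 194 194 194 194 195]
199.5 0.12366244240635264
187.5 0.14719277597227082
176.2 0.16907048594000545
171 0.18464738302006894
238 0.04878716095485583
expected foot px [[238.246  228.0911]]
```

```bash
python3 -c "
from workcell import job_done;print(job_done())"
```

```text
the job is handed in; nothing more can be done
None
```

The job is handed in, with no verdict returned: by my camera measurements the three cups lie nested at about 22–24 mm spacing with the first cup's mouth against the end plate, and I saw no contact with the rack, jar, box or coloured cups.

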